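# Take the shelf pile apart after wiping

## Robot

A 6-joint arm with a two-finger parallel gripper is mounted at the origin on the work surface. World frame = base frame: x ahead of the robot, y to its left, z up, the work surface at z = 0. Lengths are in m, angles in degrees, forces in N, time in s.
With the tool pointing down it reaches from about 0.4 to 0.825 m from the base axis. Payload 7 kg.
Tool frame: the origin (TCP) lies on the centre line of the jaws, within the pads' length; the fingertips stand r.nose_length ahead of it and the grasp point (between the pads) lies 2 mm behind it (r.nose_length is the distance from the TCP to the fingertips, in m); z points along the fingers, y is the direction in which the jaws open and shut (so a half turn about z gives the same grasp; the last joint's range is limited). The gripper opens to 88 mm and grips with 3 to 60 N. Pads are 19 mm wide; open, the fingers measure 130 mm over their backs; the gripper's body (78 mm by 193 mm) begins 47 mm behind the grasp point.
Start: joints at [85.835, 20.546, 0.682, 0, -70.136, -16.507], TCP at [0.238, 0.632, 0.244] pointing down, gripper open.
Joint ranges: [-176.03, 176.03], [-82.01, 121.73], [-58.28, 71.71], [-173.87, 95.51], [-174.79, -0.11], [-173.66, 173.66]. Speed limits (degrees/s): [136.94, 136.94, 172.46, 180, 180, 180].

## Interface

Orientations are given as [roll, pitch, yaw] about the fixed x, y, z axes, in that order (R = Rz(yaw) Ry(pitch) Rx(roll)).
In Python, from plant import r gives the robot as it stands.
- The arm moves only by the tool apply_moves, never from a script. Its argument "targets" is a list of rows, each a list of 3 entries, a list of its own where there are three numbers: the shift along the tool's x, y, z scaled (see below), then the turn, a rotation vector about the tool's x, y, z scaled (see below), then the finger opening in mm, from 0 to 87.6. A call has 1 to 5 rows; each row shifts and turns the pose as measured when the row begins, along the tool's axes as they then stand; what a row does not reach is not made up. The controller multiplies each number of a shift by 0.04 m and each number of a turn by 8 degrees. A row lasts 1/10 s, in which the tool goes at most 50 mm and 8.59 degrees, less where a joint would pass 70% of its speed; a pose out of reach is approached as far as the arm can. A call with a number of a shift or a turn outside -1 to 1 is refused whole. A call with a gripper value outside its range is refused whole. The fingers move at their own pace and stop on an object; "squeeze" is the grip in N (left out, the last holds). Time passes only in rows, so rows that do not move let the fingers close. It gives the time, the measured TCP pose, the force and the opening at its end, in the units of the state.
- r.get_state(): the state, without advancing time (a new reading comes with each control period).
- r.capture(name): name is "scene" or "top" or "wrist"; returns a dict with "img" (400x640x3 uint8, blue, green, red), "z_map" (400x640 float32, m along the optical axis (not along the pixel's ray), 0 where there is no reading), "fx", "fy", "cx", "cy" (pixels), "camera_from_world" (4x4, takes a point from world to camera coordinates); the wrist camera has in their place "mount" (4x4, takes a point from camera to tool coordinates, whose origin is the TCP and whose axes are the flange's). Camera axes: x right, y up, looking along -z (the intrinsics and any distortion apply to the point x, -y, -z); pixel columns grow to the right and rows downward; lengths in m; the calibration is good to about 2 mm. A picture is of the moment at which its call begins: read the wrist's pose just before it.
- r.close_job(): hands the job in, once; it reports no verdict.
The state is a dict: "time_s": time; "joints": joint angles; "qd": joint speeds; "joint_torque": joint torques, N m; "tcp_pos": TCP position; "eef_rot": TCP orientation; "contact_force": force on the tool from outside, world axes, zero at the start; "moment": the same for the moment, N m; "gripper_width": finger opening in m.
Only numpy, scipy, OpenCV 4.12 (cv2) and the standard library are available. Lean on these libraries where they do the work, as an engineer would, in place of code of your own. Each camera call takes 0.05 s, during which the arm holds its last target.

## Task

The shelf has been wiped, so take the pile apart and put each thing back on its own place: the canister in the middle of the round wooden trivet, the glass ramekin in the middle of the square cork coaster, the yellow clip lying flat inside the shallow drawer that stands open on the shelf, and the closed white box in the middle of the grey mat, lengthwise along it. Keep the canister, ramekin and box upright and set them down rather than drop them; do not push the drawer unit or the dehumidifier out of place.

Things in the scene. Friction and masses are not known exactly. Their poses are not given: they have to be found in the camera images.
- box: Loose closed white plastic food box with grey snap tabs at its ends, 160 x 66 mm, 42 mm high, straight sides, flat top, 0.2 to 0.4 kg; stands on the shelf, the bottom of the pile, pointing any way. Origin at the centre of its underside, z up. x along its 160 mm length, y across the 66 mm (grip it there).
- canister: Loose stainless canister with its screw-top lid on, a plain upright cylinder 66 mm in diameter and 70 mm high over all, flat top, 0.16 to 0.3 kg; stands on the box near one end (about 41 mm towards box -x). Origin at the centre of its underside, z up. 
- ramekin: Loose small clear glass ramekin, open side up, straight-sided, 51 mm outer diameter, 34 mm high, wall 3 mm, about 0.09 kg; stands on the canister's lid. Origin at the centre of its underside, z up. 
- clip: Loose yellow plastic spring clip lying on its side, 58 mm long, about 13 mm wide at its middle (17 mm at the ends), 14 mm high, 15 g, rigid; lies crosswise on the top of the box near the other end, 30 mm or so from the canister. Origin at the centre of its underside, z up. x along its 58 mm length, y across (grip it there, at its middle).
- trivet: Fixed round slatted-look wooden trivet, 104 mm in diameter, flat top 12 mm above the shelf: the canister's place. Origin at the centre of its underside, z up. 
- coaster: Fixed square cork coaster, 92 x 92 mm, 6 mm thick: the ramekin's place. Origin at the centre of its underside, z up. 
- mat: Fixed plain light-grey rectangular shelf mat with a thin dark line along each long edge, 180 x 90 mm, 4 mm thick: the box's place. Origin at the centre of its underside, z up. x along its 180 mm length.
- tray: Shallow open white plastic drawer that has been taken out of the drawer unit and stands on the shelf (it does not move), 130 (x) x 110 (y) mm outside, 25 mm high, walls and floor 3 mm thick (inside 124 x 104 mm), small pull tab on its -x side: the clip's place. Origin at the centre of its underside, z up. 
- drawer_unit: Bystander: white plastic drawer unit, 150 x 160 mm, 115 mm high, 0.8 kg, loose, at the far side, its upper bay empty. Origin at the centre of its underside, z up. 
- dehumidifier: Bystander: compact white dehumidifier, 130 x 150 mm, 200 mm high, 1.8 kg, loose, at the right-hand side. Origin at the centre of its underside, z up. 
There are look-alikes about, which are no part of the job. There is more than one size of the canister; the one meant has the size given above.

How it is judged (in metres and radians):
At the end, for the whole second after the job is handed in: Canister upright on the trivet, ramekin upright on the coaster, box upright on the mat, each within 15 mm of the centre of its place; the box's length within 0.2 rad of the mat's, either way round; the clip lying flat on the floor of the tray, inside its walls; all released and at rest (horizontal distance between canister and trivet below 0.015 m and z of canister in the frame of trivet between 0.007 and 0.018 m and angle between each of canister, ramekin, box's own z axis and vertical below 0.1 rad and horizontal distance between ramekin and coaster below 0.015 m and z of ramekin in the frame of coaster between 0.001 and 0.012 m and horizontal distance between box and mat below 0.015 m and z of box in the frame of mat between -0.001 and 0.01 m and angle between the x axis of box and the x axis of mat, either way round below 0.2 rad and x of clip in the frame of tray between -0.058 and 0.058 m and y of clip in the frame of tray between -0.048 and 0.048 m and z of clip in the frame of tray between -0.002 and 0.022 m and angle between clip's own x axis and vertical between 1.37 and 1.77 rad and linear speed of each of box, canister, ramekin, clip below 0.03 m/s and contact force between each of box, canister, ramekin, clip and the fingers below 0.1 N); the robot touches nothing.
It fails at once if the drawer unit or the dehumidifier is pushed more than 30 mm (distance of any of drawer_unit, dehumidifier from where it was at the start of the episode above 0.03 m).
It fails at once if the canister, the ramekin or the box is tipped over (more than 0.6 rad) (angle between any of canister, ramekin, box's own z axis and vertical above 0.6 rad).
It fails at once if the canister, the ramekin or the box is dropped (moves faster than 0.6 m/s with no finger on it) ((linear speed of canister above 0.6 m/s and contact force between canister and the fingers below 0.05 N) or (linear speed of ramekin above 0.6 m/s and contact force between ramekin and the fingers below 0.05 N) or (linear speed of box above 0.6 m/s and contact force between box and the fingers below 0.05 N)).
It also fails if it takes over 120 s, if anything falls off the work surface, if the arm or the gripper's body presses on something with over 40 N, if the wrist force passes 120 N, or if a joint passes its speed limit or range.

## Working session

There is one attempt and no reset: what is moved stays moved. The work goes in short steps, Python scripts to look and compute and a tool call to move; the robot and the scene stay as the last step left them, time stands still between calls to the robot, and variables do not carry over. Pictures are saved under pics/ and viewed, and the job is handed in when it is done.

Besides the shell and the picture viewer there is one more tool, called after ">>>" as name(argument=value, ...) on one line, values as JSON. apply_moves: Moves the arm, as the interface text tells. Its arguments: {"type":"object","properties":{"targets":{"type":"array","items":{"type":"array"}},"squeeze":{"type":"number"}},"required":["targets"]}

```bash
ls; mkdir -p pics; python3 - <<'E'
from plant import r
import cv2,numpy as np
print(r.get_state(), r.nose_length)
for n in ["scene","top","wrist"]:
    c=r.capture(n); cv2.imwrite(f"pics/{n}0.png",c["img"]); np.savez(f"{n}0.npz",**c)
    print(n,c["fx"],c["fy"],c["cx"],c["cy"],[k for k in c], c.get("camera_from_world",c.get("mount")))
E
```

```text
pics
{'time_s': 0.0, 'joints': array([ 8.58356295e+01,  2.05910024e+01,  6.34985902e-01, -2.03630048e-02,
       -7.01366361e+01, -1.65080004e+01]), 'qd': array([ 0.03472927, -0.04393959, -0.06629773, -0.05980622, -0.0982512 ,
        0.09900557]), 'joint_torque': array([ 9.36799697e-04, -5.82712841e+01,  2.93050790e+01,  6.99706122e+00,
        7.13090019e-03, -1.48838835e-04]), 'tcp_pos': array([0.23813788, 0.63110863, 0.242636  ]), 'eef_rot': array([ 1.79905727e+02, -7.97614939e-03, -2.06792988e+01]), 'contact_force': array([-0.18970934, -0.41473693,  0.03824471]), 'moment': array([-0.01378385,  0.03014523,  0.02933304]), 'gripper_width': 0.08732007152686003} 0.017
scene 459.2816652280831 459.2816652280831 313.8654926001675 199.03303540009944 ['img', 'z_map', 'fx', 'fy', 'cx', 'cy', 'camera_from_world'] [[ 7.52445425e-01  6.58653669e-01 -1.10784847e-03 -3.53466654e-01]
 [-5.65483896e-01  6.46868946e-01  5.11652743e-01  3.80473916e-01]
 [ 3.37718589e-01 -3.84364295e-01  8.59191622e-01 -1.53124764e+00]
 [ 0.00000000e+00  0.00000000e+00  0.00000000e+00  1.00000000e+00]]
top 376.26406845141656 376.26406845141656 318.20934977710294 199.79427204331466 ['img', 'z_map', 'fx', 'fy', 'cx', 'cy', 'camera_from_world'] [[-0.01437167 -0.99987013 -0.00729299 -0.15071396]
 [ 0.98477035 -0.01541776  0.17317518 -0.5803484 ]
 [-0.17326513 -0.00469311  0.98486404 -0.99693869]
 [ 0.          0.          0.          1.        ]]
wrist 312.0280837998725 312.0280837998725 319.25560694077956 197.99733794247678 ['img', 'z_map', 'fx', 'fy', 'cx', 'cy', 'mount'] [[ 1.17683057e-03  9.60718662e-01  2.77521653e-01  7.51209574e-02]
 [ 9.99999242e-01 -1.03016410e-03 -6.74296194e-04  2.97719984e-04]
 [-3.61916093e-04  2.77522236e-01 -9.60719146e-01 -1.39945709e-01]
 [ 0.00000000e+00  0.00000000e+00  0.00000000e+00  1.00000000e+00]]
```

View pics/scene0.png

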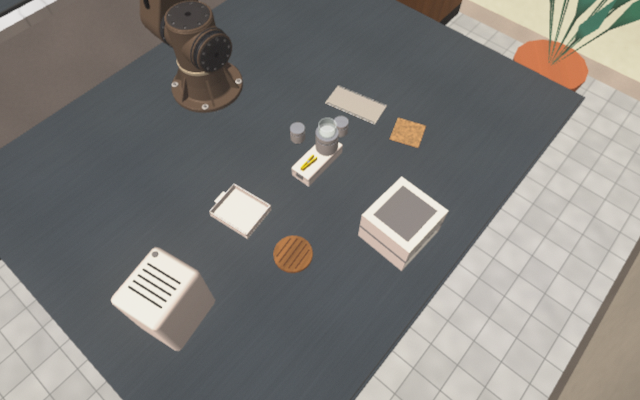

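View pics/top0.png

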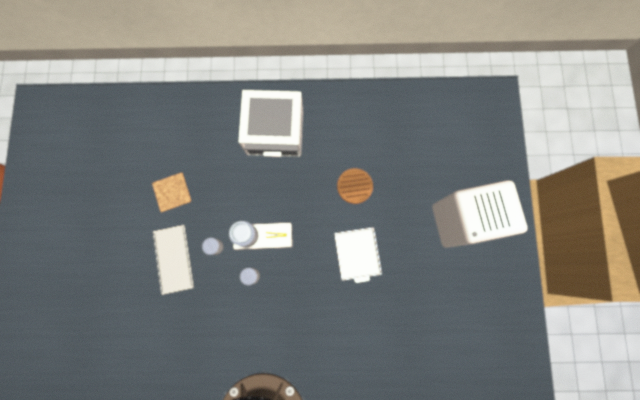

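View pics/wrist0.png

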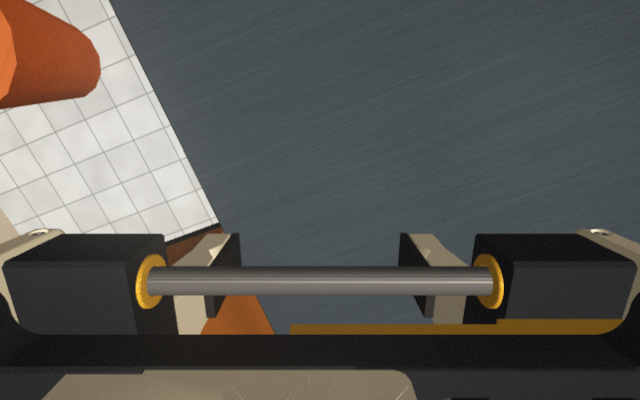

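Top view, what could be mistaken: canister candidates are the pile one at (242,233) with the ramekin on its lid, and small loose cans at (212,246) and (249,276). The pile box is at (263,236). The mat is at (173,259), the coaster at (171,192), the trivet at (355,186) and the tray at (358,254). Next: close crop and measurements.

```bash
cat > h.py <<'E'
import numpy as np,cv2
from plant import r
def cast(c,uv,z,M=None):
    M=c["camera_from_world"] if M is None else M
    R=M[:3,:3];t=M[:3,3];o=-R.T@t
    uv=np.atleast_2d(uv).astype(float)
    d=np.stack([(uv[:,0]-c["cx"])/c["fx"],-(uv[:,1]-c["cy"])/c["fy"],-np.ones(len(uv))],1)@R
    return o+d*((z-o[2])/d[:,2])[:,None]
def cloud(c,M=None):
    M=c["camera_from_world"] if M is None else M
    R=M[:3,:3];t=M[:3,3]
    v,u=np.mgrid[0:400,0:640];Z=c["z_map"].astype(float)
    p=np.stack([(u-c["cx"])/c["fx"]*Z,-(v-c["cy"])/c["fy"]*Z,-Z],-1)
    w=(p-t)@R
    w[Z==0]=np.nan
    return w
def wristM(c,st):
    from scipy.spatial.transform import Rotation as Ro
    T=np.eye(4);T[:3,:3]=Ro.from_euler('xyz',st["eef_rot"],degrees=True).as_matrix();T[:3,3]=st["tcp_pos"]
    return np.linalg.inv(T@c["mount"])
E
python3 - <<'E'
from h import *
c=dict(np.load("top0.npz"));s=dict(np.load("scene0.npz"))
a=cv2.resize(c["img"][160:310,140:400],None,fx=3,fy=3,interpolation=cv2.INTER_CUBIC)
cv2.imwrite("pics/c1.png",a)
b=cv2.resize(s["img"][80:200,270:430],None,fx=5,fy=5,interpolation=cv2.INTER_CUBIC)
cv2.imwrite("pics/c2.png",b)
w=cloud(c)
for n,(u,v) in dict(can=(242,233),s1=(212,246),s2=(249,276),boxend=(288,236),mat=(173,259),coa=(171,192),tri=(355,186),tray=(358,254),unit=(270,117),deh=(495,212),table=(320,320)).items(): print(n,w[v,u].round(3))
E
```

```text
can [0.482 0.036 0.121]
s1 [0.455 0.133 0.048]
s2 [0.373 0.03  0.048]
boxend [ 0.479 -0.075  0.042]
mat [0.422 0.255 0.004]
coa [0.616 0.271 0.006]
tri [ 0.624 -0.267  0.009]
tray [ 0.429 -0.27   0.001]
unit [ 0.798 -0.032  0.112]
deh [ 0.516 -0.576  0.202]
table [ 0.25  -0.159 -0.001]
```

View pics/c1.png

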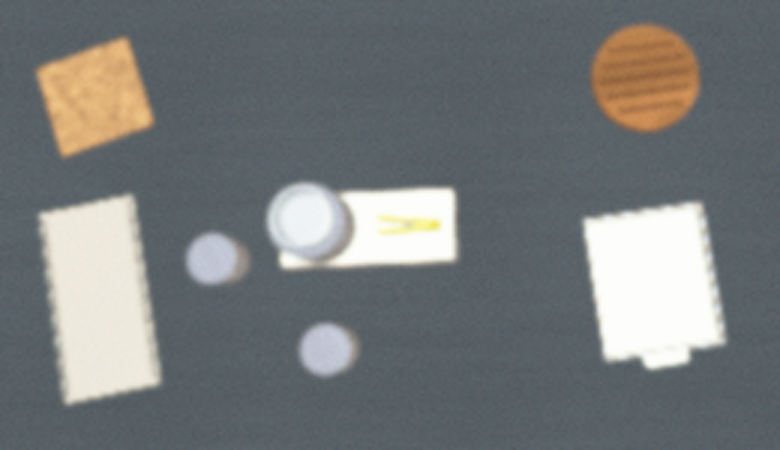

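View pics/c2.png

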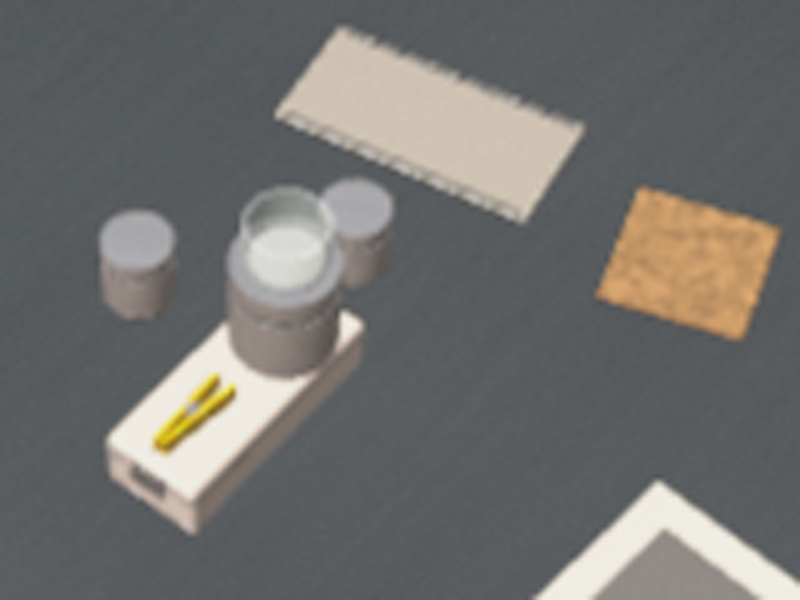

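The crops show the clip lying roughly along the box, near its far (-y) end. The two small cans are about 48 mm high, so the 70 mm canister is the one in the pile, with its lid at 112 mm. Now poses.

```bash
python3 - <<'E'
from h import *
c=dict(np.load("top0.npz"));img=c["img"];hsv=cv2.cvtColor(img,cv2.COLOR_BGR2HSV);w=cloud(c)
def show(n,m,roi,z):
    x0,y0,x1,y1=roi;mm=np.zeros((400,640),np.uint8);mm[y0:y1,x0:x1]=m[y0:y1,x0:x1]*255
    cs,_=cv2.findContours(mm,cv2.RETR_EXTERNAL,cv2.CHAIN_APPROX_NONE);k=max(cs,key=cv2.contourArea)
    p=cast(c,k[:,0,:],z)[:,:2].astype(np.float32)
    rc=cv2.minAreaRect(p*1000);print(n,"rect c",np.round(rc[0],1),"size",np.round(rc[1],1),"ang",round(rc[2],1),"corners",cv2.boxPoints(rc).round(0).tolist(),"circ",[np.round(q,1) for q in cv2.minEnclosingCircle(p*1000)])
S=hsv[...,1].astype(int);H=hsv[...,0].astype(int);V=hsv[...,2].astype(int)
cork=(S>90)&(H<25)
show("coaster",cork,(140,160,205,225),.006)
show("trivet",cork,(325,155,385,215),.012)
br=(V>165)&(S<60)
show("mat",br,(145,215,200,305),.004)
show("tray",br,(325,220,392,277),.025)
show("tray+tab",br,(325,220,392,290),.025)
show("box",br|((S>80)&(H>20)&(H<35)),(256,215,300,260),.042)
yl=(S>60)&(H>18)&(H<38)
show("clip",yl,(260,225,295,245),.05)
z=w[...,2]
def zb(n,roi,a,b):
    x0,y0,x1,y1=roi;q=w[y0:y1,x0:x1].reshape(-1,3);q=q[(q[:,2]>a)&(q[:,2]<b)]
    print(n,len(q),"med",np.median(q,0).round(4),"circ",[np.round(t,1) for t in cv2.minEnclosingCircle((q[:,:2]*1000).astype(np.float32))],"rect",cv2.minAreaRect((q[:,:2]*1000).astype(np.float32)))
zb("can",(220,205,300,265),.104,.135)
zb("ram",(220,205,300,265),.122,.16)
zb("box",(220,205,300,265),.036,.046)
zb("s1",(200,230,228,262),.044,.056)
zb("s2",(235,262,265,290),.044,.056)
E
```

```text
coaster rect c [616.5 269.8] size [92.5 92.6] ang 19.1 corners [[558.0, 298.0], [588.0, 211.0], [675.0, 241.0], [645.0, 329.0]] circ [array([616.1, 268.7]), np.float64(62.6)]
trivet rect c [ 625.6 -265.2] size [101.7 103.9] ang 88.7 corners [[573.0, -315.0], [676.0, -317.0], [679.0, -216.0], [575.0, -213.0]] circ [array([ 625.4, -264.9]), np.float64(52.4)]
mat rect c [422.6 255.9] size [181.4  89.5] ang 11.2 corners [[325.0, 282.0], [342.0, 194.0], [520.0, 230.0], [503.0, 317.0]] circ [array([423.2, 255.8]), np.float64(98.4)]
tray rect c [ 430.7 -266.4] size [133.8 113.9] ang 7.5 corners [[357.0, -219.0], [372.0, -332.0], [505.0, -314.0], [490.0, -201.0]] circ [array([ 431.1, -267.1]), np.float64(83.6)]
tray+tab rect c [ 424.8 -267.2] size [145.8 113.9] ang 7.5 corners [[345.0, -220.0], [360.0, -333.0], [505.0, -314.0], [490.0, -201.0]] circ [array([ 430.7, -266.8]), np.float64(83.6)]
box rect c [482.2 -34.7] size [68.5 97.2] ang 0.8 corners [[447.0, 13.0], [449.0, -84.0], [517.0, -83.0], [516.0, 14.0]] circ [array([481.5, -33.8]), np.float64(58.0)]
clip rect c [483.3 -43.6] size [52
[... 383 characters left out ...]
 37. ]), np.float64(25.6)] rect ((484.25665283203125, 36.848819732666016), (47.756072998046875, 49.967002868652344), 0.755466878414154)
box 787 med [ 0.4792 -0.0306  0.0414] circ [array([481.9,  -2.8]), np.float64(84.2)] rect ((482.9959411621094, -3.6348419189453125), (66.13201904296875, 158.46876525878906), 1.618789553642273)
s1 213 med [0.455  0.1371 0.0481] circ [array([456. , 137.2]), np.float64(23.0)] rect ((456.2659606933594, 137.19558715820312), (41.6935920715332, 41.11728286743164), 89.2850112915039)
s2 218 med [0.3728 0.0321 0.048 ] circ [array([373.8,  31.9]), np.float64(22.8)] rect ((373.0894775390625, 32.28508377075195), (43.11711883544922, 44.21638870239258), 26.060699462890625)
```

>>> apply_moves(targets=[[[0, 0, 0], [0, 0, 1], 87], [[0, 0, 0], [0, 0, 1], 87], [[0, 0, 0], [0, 0, 1], 87], [[0, 0, 0], [0, 0, 1], 87], [[0, 0, 0], [0, 0, 1], 87]])

```text
time_s: 0.65
tcp_pos: [0.2378, 0.6303, 0.2407]
eef_rot: [179.8, -0.2, -62.1]
contact_force: [0.2, 0.4, -0.0]
gripper_width: 0.0867
```

>>> apply_moves(targets=[[[0, 0, 0], [0, 0, 1], 87], [[0, 0, 0], [0, 0, 1], 87], [[0, 0, 0], [0, 0, 1], 87], [[0, 0, 0], [0, 0, 1], 87]])

```text
time_s: 1.05
tcp_pos: [0.2376, 0.6295, 0.239]
eef_rot: [179.9, -0.5, -95.5]
contact_force: [-0.4, 0.3, -0.1]
gripper_width: 0.0867
```

>>> apply_moves(targets=[[[0, 0, -0.2], [0, 0, -0.8], 87], [[1, -0.42, 0], [0, 0, 0], 87], [[1, -0.42, 0], [0, 0, 0], 87], [[1, -0.42, 0], [0, 0, 0], 87], [[1, -0.42, 0], [0, 0, 0], 87]])

```text
time_s: 1.55
tcp_pos: [0.3057, 0.4686, 0.2443]
eef_rot: [179.8, -0.8, -89.1]
contact_force: [1.6, -0.2, 0.5]
gripper_width: 0.0872
```

>>> apply_moves(targets=[[[1, -0.42, 0], [0, 0, 0], 87], [[1, -0.42, 0], [0, 0, 0], 87], [[1, -0.42, 0], [0, 0, 0], 87], [[1, -0.42, 0], [0, 0, 0], 87], [[1, -0.42, 0], [0, 0, 0], 87]])

```text
time_s: 2.05
tcp_pos: [0.3941, 0.2608, 0.2463]
eef_rot: [179.8, -0.8, -89.0]
contact_force: [0.6, 0.8, 0.4]
gripper_width: 0.0869
```

>>> apply_moves(targets=[[[1, -0.42, 0], [0, 0, 0], 87], [[1, -0.42, 0], [0, 0, 0], 87], [[1, -0.42, 0], [0, 0, 0], 87], [[0.8, -0.35, 0], [0, 0, 0], 87], [[0, 0, 0], [0, 0, 0], 87]])

```text
time_s: 2.55
tcp_pos: [0.4627, 0.0992, 0.2486]
eef_rot: [179.8, -0.7, -89.2]
contact_force: [0.1, -0.3, -0.3]
gripper_width: 0.0867
```

```bash
cat > look.py <<'E'
import sys
from h import *
st=r.get_state();n=sys.argv[1];c=r.capture("wrist");c["M"]=wristM(c,st);np.savez(n+".npz",**c);cv2.imwrite(f"pics/{n}.png",c["img"])
print(st["time_s"],st["tcp_pos"].round(4),st["eef_rot"].round(1))
E
python3 look.py w1
```

```text
2.55 [0.4627 0.0992 0.2486] [179.8  -0.7 -89.2]
```

View pics/w1.png

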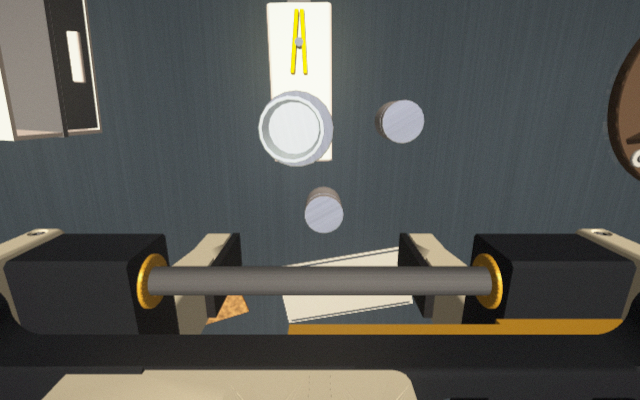

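The wrist view shows the ramekin at (295,128) on the canister, the clip at (299,43) along the box, and the small cans at (401,121) and (324,212). Measuring from this view.

```bash
python3 - <<'E'
from h import *
c=dict(np.load("w1.npz"));M=c["M"];w=cloud(c,M);hsv=cv2.cvtColor(c["img"],cv2.COLOR_BGR2HSV)
m=(hsv[...,1]>120)&(hsv[...,0]>20)&(hsv[...,0]<35);m[90:]=0;m[:,:270]=0;m[:,330:]=0
v,u=np.nonzero(m);p=cast(c,np.c_[u,v],.054,M);print("clip",(np.array(cv2.minAreaRect((p[:,:2]*1000).astype(np.float32))[0])).round(1),cv2.minAreaRect((p[:,:2]*1000).astype(np.float32))[1:])
for n,a,b in(("ram",.13,.16),("can",.107,.118),("box",.036,.047)):
    q=w[0:170,240:345].reshape(-1,3);q=q[(q[:,2]>a)&(q[:,2]<b)]
    print(n,len(q),np.median(q,0).round(4),[np.round(t,1) for t in cv2.minEnclosingCircle((q[:,:2]*1000).astype(np.float32))],cv2.minAreaRect((q[:,:2]*1000).astype(np.float32)))
# rim by image
print("rimray",cast(c,[295,128],.146,M),"can ray",cast(c,[296,129],.112,M))
E
```

```text
clip [484.7 -40.5] ((15.059065818786621, 57.27656555175781), 0.2332461029291153)
ram 1099 [0.4907 0.0404 0.1441] [array([485.1,  38.7]), np.float64(25.3)] ((485.2127380371094, 38.42310333251953), (49.810752868652344, 49.6189079284668), 1.9186233282089233)
can 3117 [0.4805 0.0377 0.1152] [array([483.6,  40. ]), np.float64(32.9)] ((480.4287414550781, 39.598079681396484), (58.848941802978516, 64.99293518066406), 6.626169681549072)
box 5462 [ 0.4798 -0.0355  0.0406] [array([483.3,  -0.8]), np.float64(84.6)] ((483.2259826660156, -0.708953857421875), (65.68310546875, 163.1998748779297), 1.8996288776397705)
rimray [[0.48175943 0.03763288 0.146     ]] can ray [[0.48334452 0.04012324 0.112     ]]
```

>>> apply_moves(targets=[[[0.7, -0.3, 0], [0, -0.09, 0], 87], [[0.7, -0.25, 0], [0, 0, 0], 87], [[0.1, 0, 0.5], [0, 0, 0], 87], [[0, 0, 0.5], [0, 0, 0], 87], [[0, 0, 0.3], [0, 0, 0], 87]])

```text
time_s: 3.1
tcp_pos: [0.4865, 0.042, 0.197]
eef_rot: [-179.9, 0.2, -89.0]
contact_force: [-0.8, 0.6, -0.2]
gripper_width: 0.087
```

>>> apply_moves(targets=[[[0.09, 0.04, 0.4], [0, 0, 0], 87], [[0, 0, 0.5], [0, 0, 0], 87], [[0, 0, 0.4], [0, 0, 0], 87], [[0, 0, 0.2], [0, 0, 0], 87], [[0, 0, 0], [0, 0, 0], 87]])

```text
time_s: 3.6
tcp_pos: [0.4832, 0.0421, 0.133]
eef_rot: [179.9, 0.2, -88.8]
contact_force: [0.2, -0.0, 0.3]
gripper_width: 0.0871
```

>>> apply_moves(targets=[[[0.09, -0.05, 0], [0, 0, 0], 87], [[0, 0, 0], [0, 0, 0], 48], [[0, 0, 0], [0, 0, 0], 48], [[0, 0, 0], [0, 0, 0], 48], [[0, 0, 0], [0, 0, 0], 48]], squeeze=10)

```text
time_s: 4.1
tcp_pos: [0.487, 0.0396, 0.1357]
eef_rot: [-179.9, 0.2, -88.7]
contact_force: [0.1, -0.2, -0.0]
gripper_width: 0.0604
```

>>> apply_moves(targets=[[[0, 0, 0], [0, 0, 0], 40], [[0, 0, 0], [0, 0, 0], 40], [[0, 0, 0], [0, 0, 0], 40]])

```text
time_s: 4.4
tcp_pos: [0.487, 0.0395, 0.136]
eef_rot: [-179.8, 0.2, -88.8]
contact_force: [0.4, 0.7, -1.2]
gripper_width: 0.0504
```

>>> apply_moves(targets=[[[0, 0, -0.15], [0, 0, 0], 40], [[0, 0, -0.4], [0, 0, 0], 40], [[0, 0, -0.6], [0, 0, 0], 40], [[0, 0, -0.6], [0, 0, 0], 40], [[0, 0, -0.4], [0, 0, 0], 40]])

```text
time_s: 4.9
tcp_pos: [0.4848, 0.0382, 0.2235]
eef_rot: [179.8, 0.1, -88.8]
contact_force: [0.5, -0.8, -0.8]
gripper_width: 0.0507
```

```bash
python3 look.py w2; python3 - <<'E'
from h import *
c=r.capture("scene");cv2.imwrite("pics/s2.png",cv2.resize(c["img"][60:220,250:450],None,fx=3.5,fy=3.5,interpolation=cv2.INTER_CUBIC))
E
```

```text
4.9 [0.4848 0.0382 0.2235] [ 1.798e+02  1.000e-01 -8.880e+01]
```

View pics/s2.png

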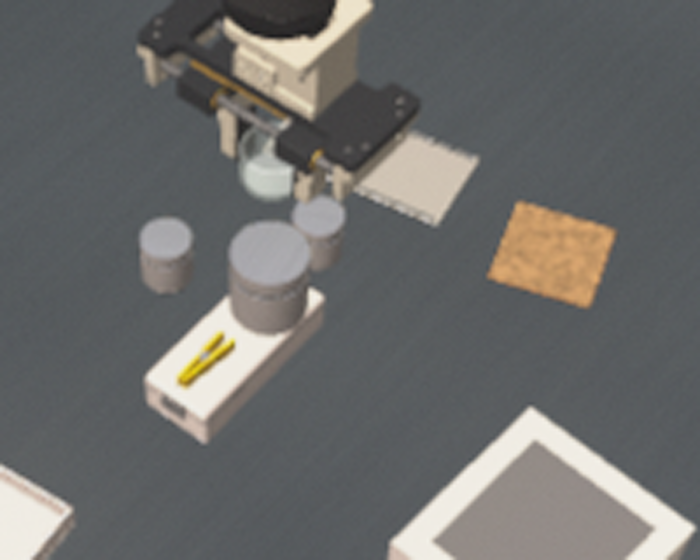

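View pics/w2.png

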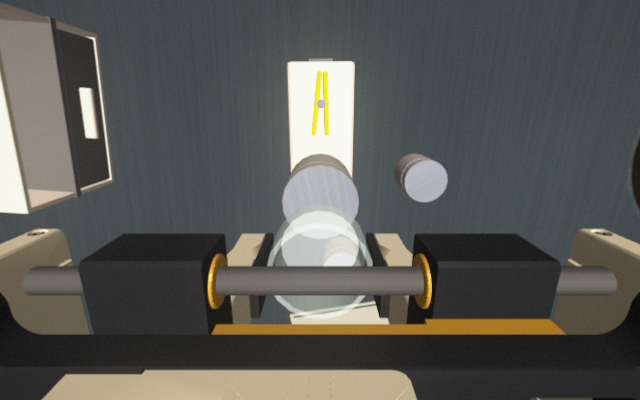

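>>> apply_moves(targets=[[[-0.4, -0.23, 0], [0, 0, 0], 40], [[-0.8, -0.45, 0], [0, 0, 0], 40], [[-0.8, -0.45, 0], [0, 0, 0], 40], [[-0.8, -0.45, 0], [0, 0, 0], 40], [[-0.8, -0.45, 0], [0, 0, 0], 40]])

```text
time_s: 5.5
tcp_pos: [0.5642, 0.1871, 0.2231]
eef_rot: [179.9, 0.2, -89.1]
contact_force: [0.1, -0.5, -0.7]
gripper_width: 0.0505
```

>>> apply_moves(targets=[[[-0.8, -0.45, 0], [0, 0, 0], 40], [[-0.8, -0.45, 0], [0, 0, 0], 40], [[-0.4, -0.2, 0], [0, 0, 0], 40], [[0, 0, 0], [0, 0, 0], 40], [[0, 0, 0], [0, 0, 0], 40]])

```text
time_s: 6.0
tcp_pos: [0.6085, 0.2777, 0.2145]
eef_rot: [179.4, -0.1, -88.9]
contact_force: [-0.9, 0.1, -0.9]
gripper_width: 0.0504
```

>>> apply_moves(targets=[[[0.2, -0.19, 0.3], [0, 0, 0], 40], [[0, 0, 0.8], [0, 0, 0], 40], [[0, 0, 0.8], [0, 0, 0], 40], [[0, 0, 0.8], [0, 0, 0], 40], [[0, 0, 0.5], [0, 0, 0], 40]])

```text
time_s: 6.5
tcp_pos: [0.6164, 0.265, 0.0836]
eef_rot: [179.7, 0.0, -89.0]
contact_force: [-0.2, 0.0, -1.5]
gripper_width: 0.0504
```

>>> apply_moves(targets=[[[-0.1, 0, 0.4], [0, 0, 0], 40], [[0, 0, 0.35], [0, 0, 0], 40], [[0, 0, 0.2], [0, 0, 0], 40], [[0, 0, 0.1], [0, 0, 0], 40], [[0, 0, 0], [0, 0, 0], 40]])

```text
time_s: 7.0
tcp_pos: [0.6138, 0.2622, 0.0348]
eef_rot: [179.3, -0.2, -89.3]
contact_force: [0.0, -0.1, -0.3]
gripper_width: 0.0505
```

>>> apply_moves(targets=[[[-0.2, -0.06, 0], [0.09, 0, 0], 40], [[0, 0, 0.05], [0, 0, 0], 40], [[0, 0, 0.03], [0, 0, 0], 40], [[0, 0, 0.03], [0, 0, 0], 40]])

```text
time_s: 7.4
tcp_pos: [0.6179, 0.2722, 0.0331]
eef_rot: [-179.6, -0.0, -89.2]
contact_force: [0.2, 0.2, 0.1]
gripper_width: 0.0505
```

>>> apply_moves(targets=[[[0.03, 0.03, 0.04], [0, 0, 0], 40], [[0, 0, 0.04], [0, 0, 0], 40], [[0, 0, 0.03], [0, 0, 0], 40]])

```text
time_s: 7.7
tcp_pos: [0.6169, 0.2712, 0.0298]
eef_rot: [-179.6, -0.0, -89.2]
contact_force: [-4.2, -1.7, 13.0]
gripper_width: 0.0505
```

>>> apply_moves(targets=[[[0, 0, -0.02], [0, 0, 0], 60], [[0, 0, 0], [0, 0, 0], 70], [[0, 0, 0], [0, 0, 0], 70], [[0, 0, 0], [0, 0, 0], 70]])

```text
time_s: 8.1
tcp_pos: [0.6172, 0.2712, 0.0311]
eef_rot: [-179.5, 0.0, -89.2]
contact_force: [-0.6, 0.1, 0.2]
gripper_width: 0.0695
```

>>> apply_moves(targets=[[[0, 0, -0.3], [0, 0, 0], 87], [[0, 0, -1], [0, 0, 0], 87], [[0, 0, -1], [0, 0, 0], 87], [[0, 0, -1], [0, 0, 0], 87], [[0, 0, -1], [0, 0, 0], 87]])

```text
time_s: 8.6
tcp_pos: [0.6129, 0.2688, 0.204]
eef_rot: [179.8, -0.4, -89.2]
contact_force: [1.1, 0.1, -0.4]
gripper_width: 0.0868
```

>>> apply_moves(targets=[[[0.5, 0.3, 0], [0, 0, 0], 87], [[1, 0.57, 0], [0, 0, 0], 87], [[1, 0.57, 0], [0, 0, 0], 87], [[1, 0.57, 0], [0, 0, 0], 87]])

```text
time_s: 9.0
tcp_pos: [0.5379, 0.1296, 0.2152]
eef_rot: [-179.3, 0.0, -88.9]
contact_force: [0.6, -0.5, 0.4]
gripper_width: 0.0869
```

```bash
python3 look.py w3; python3 - <<'E'
from h import *
c=r.capture("top");cv2.imwrite("pics/t3.png",cv2.resize(c["img"][150:310,130:400],None,fx=2.9,fy=2.9,interpolation=cv2.INTER_CUBIC))
w=cloud(c);q=w[165:215,145:200].reshape(-1,3);q=q[q[:,2]>.015]
print(len(q),[np.round(t,1) for t in cv2.minEnclosingCircle((q[:,:2]*1000).astype(np.float32))],np.nanmax(q[:,2]))
E
```

```text
9.0 [0.5379 0.1296 0.2152] [-179.3    0.   -88.9]
2678 [array([550.5, 129.1]), np.float64(71.8)] 0.5845118485065595
```

View pics/t3.png

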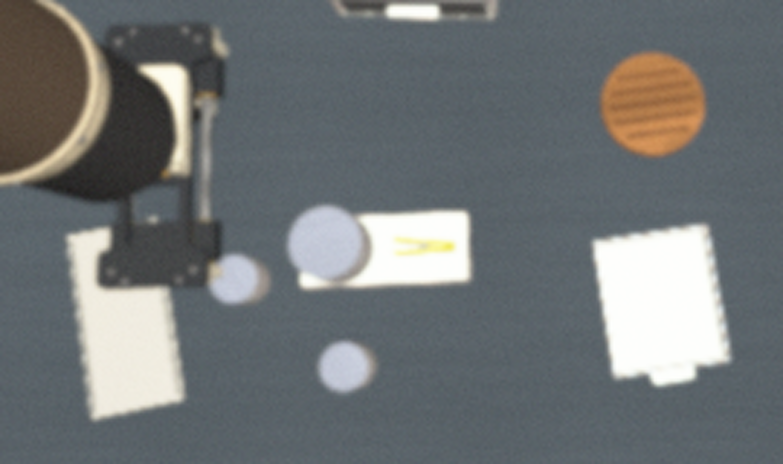

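View pics/w3.png

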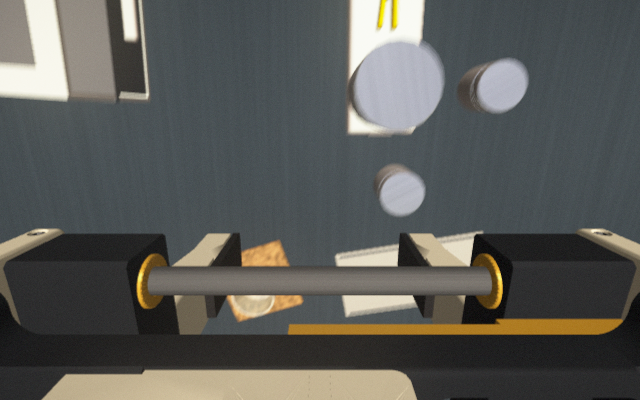

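The canister lid is clear at (398,84), and the ramekin stands on the coaster, half hidden behind the fingers. I will check it from the top once the arm is clear.

```bash
python3 - <<'E'
from h import *
c=dict(np.load("w3.npz"));M=c["M"];w=cloud(c,M)
q=w[20:140,340:450].reshape(-1,3);q=q[(q[:,2]>.10)&(q[:,2]<.125)]
print(len(q),np.median(q,0),[np.round(t,1) for t in cv2.minEnclosingCircle((q[:,:2]*1000).astype(np.float32))])
E
```

```text
6498 [0.48423582 0.0389455  0.1106757 ] [array([483.7,  40.2]), np.float64(33.0)]
```

>>> apply_moves(targets=[[[0.8, 0.45, 0], [0, 0, 0], 87], [[0.8, 0.45, 0], [0, 0, 0], 87], [[0.4, 0.3, 0], [0, 0, 0], 87], [[0.1, 0.05, 0.3], [0, 0, 0], 87], [[0, 0, 0], [0, 0, 0], 87]])

```text
time_s: 9.6
tcp_pos: [0.4861, 0.0391, 0.207]
eef_rot: [-178.9, 0.2, -89.1]
contact_force: [0.2, -0.0, -0.5]
gripper_width: 0.0867
```

>>> apply_moves(targets=[[[0, 0.05, 0.4], [-0.14, 0, 0], 87], [[0, 0, 0.8], [0, 0, 0], 87], [[0, 0, 0.8], [0, 0, 0], 87], [[0, 0, 0.6], [0, 0, 0], 87], [[0, 0, 0.2], [0, 0, 0], 87]])

```text
time_s: 10.1
tcp_pos: [0.4888, 0.0438, 0.0913]
eef_rot: [-179.9, 0.3, -89.0]
contact_force: [0.3, 0.0, 0.5]
gripper_width: 0.0871
```

>>> apply_moves(targets=[[[0.12, 0.12, 0.14], [0, 0, 0], 87], [[0, 0, 0], [0, 0, 0], 87], [[0, 0, 0], [0, 0, 0], 87]])

```text
time_s: 10.4
tcp_pos: [0.4844, 0.0396, 0.0844]
eef_rot: [179.9, 0.2, -88.9]
contact_force: [-0.1, -0.9, -0.1]
gripper_width: 0.087
```

>>> apply_moves(targets=[[[0, 0, 0], [0, 0, 0], 55], [[0, 0, 0], [0, 0, 0], 55], [[0, 0, 0], [0, 0, 0], 55], [[0, 0, 0], [0, 0, 0], 55], [[0, 0, 0], [0, 0, 0], 55]], squeeze=25)

```text
time_s: 10.9
tcp_pos: [0.4857, 0.0403, 0.0872]
eef_rot: [-179.9, 0.3, -88.9]
contact_force: [0.4, -0.9, -2.8]
gripper_width: 0.0658
```

>>> apply_moves(targets=[[[0, 0, -0.15], [0, 0, 0], 55], [[0, 0, -0.4], [0, 0, 0], 55], [[0, 0, -0.6], [0, 0, 0], 55], [[0, 0, -0.6], [0, 0, 0], 55], [[0, 0, -0.4], [0, 0, 0], 55]])

```text
time_s: 11.4
tcp_pos: [0.4829, 0.0387, 0.1742]
eef_rot: [179.7, 0.1, -88.9]
contact_force: [0.3, -0.0, -3.5]
gripper_width: 0.0655
```

```bash
python3 look.py w4; python3 - <<'E'
from h import *
c=r.capture("scene");cv2.imwrite("pics/s4.png",cv2.resize(c["img"][60:220,250:450],None,fx=3.5,fy=3.5,interpolation=cv2.INTER_CUBIC))
c=r.capture("top");w=cloud(c);np.savez("t4.npz",**c);cv2.imwrite("pics/t4.png",c["img"]);q=w[165:215,145:200].reshape(-1,3);q=q[q[:,2]>.018]
print(len(q),[np.round(t,1) for t in cv2.minEnclosingCircle((q[:,:2]*1000).astype(np.float32))],np.nanmax(q[:,2]))
E
```

```text
11.4 [0.4829 0.0387 0.1742] [ 1.797e+02  1.000e-01 -8.890e+01]
2511 [array([493.6,  29.6]), np.float64(45.9)] 0.6027043974680938
```

View pics/s4.png

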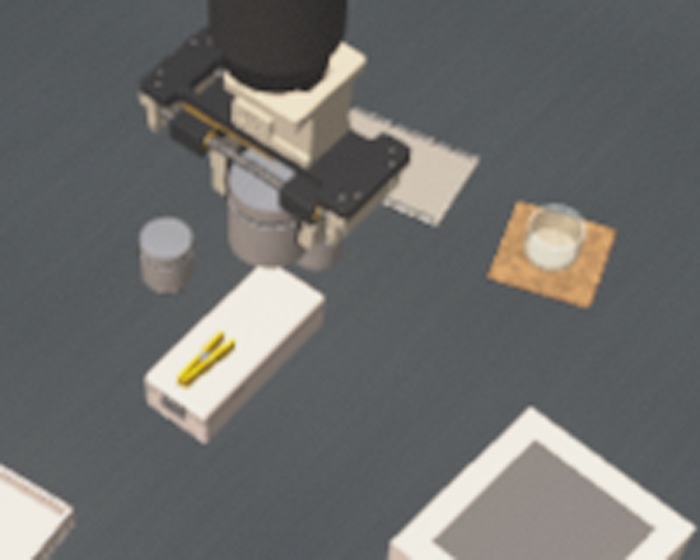

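The canister is lifted upright, with the ramekin standing near the middle of the cork. On to the trivet.

>>> apply_moves(targets=[[[0.4, -0.2, 0], [0, 0, 0], 55], [[0.85, -0.4, 0], [0, 0, 0], 55], [[0.85, -0.4, 0], [0, 0, 0], 55], [[0.85, -0.4, 0], [0, 0, 0], 55], [[0.85, -0.4, 0], [0, 0, 0], 55]])

```text
time_s: 12.05
tcp_pos: [0.5561, -0.113, 0.167]
eef_rot: [179.4, 0.3, -88.6]
contact_force: [1.2, 1.0, -2.4]
gripper_width: 0.0653
```

>>> apply_moves(targets=[[[0.85, -0.4, 0], [0, 0, 0], 55], [[0.85, -0.4, 0], [0, 0, 0], 55], [[0.85, -0.4, 0], [0, 0, 0], 55], [[0.7, -0.35, 0], [0, 0, 0], 55], [[0.2, -0.1, 0], [0, 0, 0], 55]])

```text
time_s: 12.55
tcp_pos: [0.6245, -0.2579, 0.1546]
eef_rot: [178.6, 0.4, -88.8]
contact_force: [-0.8, -0.2, -2.2]
gripper_width: 0.0655
```

>>> apply_moves(targets=[[[0.15, -0.03, 0.2], [0.17, -0.05, 0], 55], [[0, 0, 0.7], [0, 0, 0], 55], [[0, 0, 0.6], [0, 0, 0], 55], [[0, 0, 0.4], [0, 0, 0], 55], [[0, 0, 0.1], [0, 0, 0], 55]])

```text
time_s: 13.05
tcp_pos: [0.6218, -0.2634, 0.0638]
eef_rot: [179.5, 1.0, -89.1]
contact_force: [-0.8, 0.3, -2.3]
gripper_width: 0.0657
```

```bash
python3 - <<'E'
from h import *
c=dict(np.load("t4.npz"));w=cloud(c)
cv2.imwrite("pics/t4c.png",cv2.resize(c["img"][150:310,130:400],None,fx=2.9,fy=2.9))
E
python3 look.py w5
```

```text
13.05 [ 0.6218 -0.2634  0.0638] [179.5   1.  -89.1]
```

View pics/w5.png

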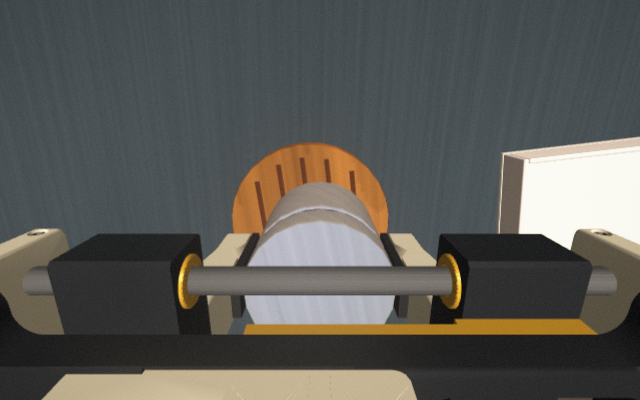

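>>> apply_moves(targets=[[[0.04, -0.09, 0], [0.06, 0.12, 0], 55], [[0, 0, 0.05], [0, 0, 0], 55], [[0, 0, 0.04], [0, 0, 0], 55], [[0, 0, 0.03], [0, 0, 0], 55]])

```text
time_s: 13.5
tcp_pos: [0.6271, -0.2646, 0.0608]
eef_rot: [-179.8, -0.1, -89.0]
contact_force: [-0.3, -0.3, -3.0]
gripper_width: 0.0654
```

>>> apply_moves(targets=[[[0, 0.03, 0.04], [0, 0, 0], 55], [[0, 0, 0.04], [0, 0, 0], 55], [[0, 0, 0.03], [0, 0, 0], 55]])

```text
time_s: 13.8
tcp_pos: [0.6265, -0.2647, 0.0576]
eef_rot: [-179.7, -0.1, -89.0]
contact_force: [0.1, -0.5, -2.5]
gripper_width: 0.0658
```

>>> apply_moves(targets=[[[0, 0.02, 0.03], [0, 0, 0], 55], [[0, 0, 0.02], [0, 0, 0], 55]])

```text
time_s: 14.0
tcp_pos: [0.6264, -0.265, 0.0569]
eef_rot: [-179.6, -0.2, -88.9]
contact_force: [-3.1, 1.8, 6.2]
gripper_width: 0.0655
```

Contact. Release, then back off upwards.

>>> apply_moves(targets=[[[0, 0, 0], [0, 0, 0], 75], [[0, 0, 0], [0, 0, 0], 87], [[0, 0, 0], [0, 0, 0], 87], [[0, 0, 0], [0, 0, 0], 87]])

```text
time_s: 14.4
tcp_pos: [0.6272, -0.2654, 0.0576]
eef_rot: [-179.5, -0.2, -88.9]
contact_force: [1.8, 0.1, -0.5]
gripper_width: 0.0858
```

>>> apply_moves(targets=[[[0, 0, -0.3], [0, 0, 0], 87], [[0, 0, -0.8], [0, 0, 0], 87], [[0, 0, -1], [0, 0, 0], 87], [[0, 0, -1], [0, 0, 0], 87], [[0, 0, -0.8], [0, 0, 0], 87]])

```text
time_s: 14.9
tcp_pos: [0.6228, -0.2645, 0.2155]
eef_rot: [179.9, -0.1, -89.0]
contact_force: [1.3, 0.1, -0.4]
gripper_width: 0.0871
```

>>> apply_moves(targets=[[[-0.5, 0.27, 0], [0, 0, 0], 87], [[-0.9, 0.47, 0], [0, 0, 0], 87], [[-0.9, 0.47, 0], [0, 0, 0], 87], [[-0.9, 0.47, 0], [0, 0, 0], 87], [[-0.9, 0.47, 0], [0, 0, 0], 87]])

```text
time_s: 15.4
tcp_pos: [0.5361, -0.1025, 0.2256]
eef_rot: [-179.2, -0.3, -89.3]
contact_force: [0.5, 0.9, -0.1]
gripper_width: 0.0869
```

>>> apply_moves(targets=[[[-0.9, 0.47, 0], [0, 0, 0], 87], [[-0.9, 0.47, 0], [0, 0, 0], 87], [[-0.6, 0.35, 0], [0, 0, 0], 40], [[0, 0, 0], [0, 0, 0], 40], [[0, 0, 0], [0, 0, 0], 40]])

```text
time_s: 15.9
tcp_pos: [0.4791, -0.0007, 0.23]
eef_rot: [-178.7, -0.2, -89.0]
contact_force: [0.8, 0.2, -0.2]
gripper_width: 0.068
```

```bash
python3 look.py w6;python3 - <<'E'
from h import *
c=r.capture("top");cv2.imwrite("pics/t6.png",cv2.resize(c["img"][150:310,130:400],None,fx=2.9,fy=2.9))
w=cloud(c)
def f(n,roi,a,b):
    x0,y0,x1,y1=roi;q=w[y0:y1,x0:x1].reshape(-1,3);q=q[(q[:,2]>a)&(q[:,2]<b)]
    print(n,len(q),[np.round(t,1) for t in cv2.minEnclosingCircle((q[:,:2]*1000).astype(np.float32))],np.max(q[:,2]))
f("ram",(145,165,200,215),.018,.06);f("can",(325,150,390,220),.065,.1)
c=dict(np.load("w6.npz"));M=c["M"];hsv=cv2.cvtColor(c["img"],cv2.COLOR_BGR2HSV)
m=((hsv[...,1]>120)&(hsv[...,0]>20)&(hsv[...,0]<35)).astype(np.uint8);m[230:]=0
n,l,s,cc=cv2.connectedComponentsWithStats(m);
for i in range(1,n):
    if s[i,4]>60: print(s[i],cc[i])
E
```

```text
15.9 [ 0.4791 -0.0007  0.23  ] [-178.7   -0.2  -89. ]Traceback (most recent call last):
  File "<stdin>", line 7, in <module>
  File "<stdin>", line 6, in f
    return _wrapreduction(a, np.maximum, 'max', axis, None, out,
                          keepdims=keepdims, initial=initial, where=where)
    return ufunc.reduce(obj, axis, dtype, out, **passkwargs)
           ~~~~~~~~~~~~^^^^^^^^^^^^^^^^^^^^^^^^^^^^^^^^^^^^^
ValueError: zero-size array to reduction operation maximum which has no identity
```

View pics/w6.png

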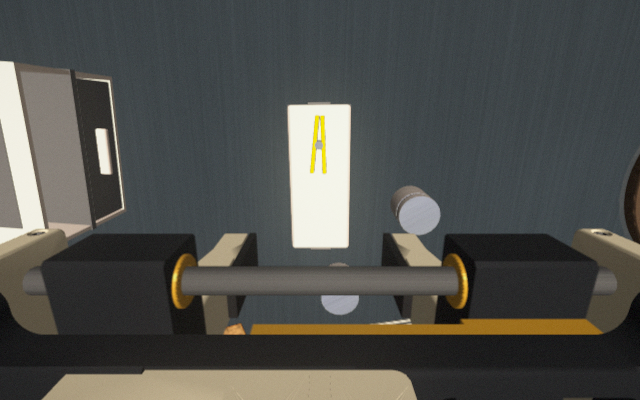

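View pics/t6.png

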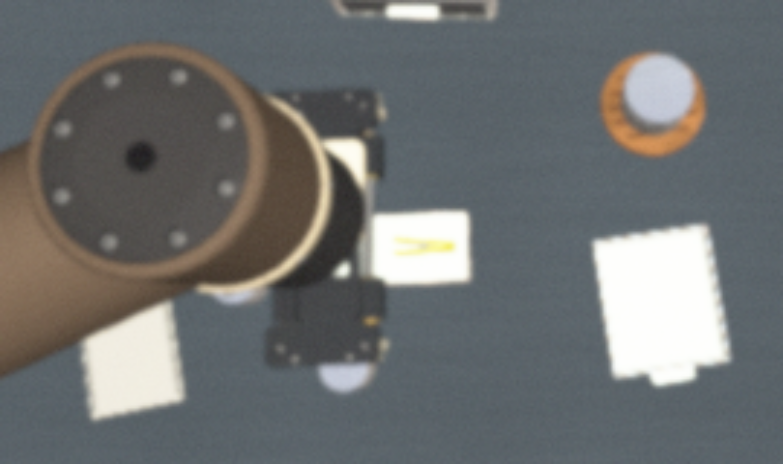

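The clip is at (319,145) on the box and the canister is on the trivet (the arm hides the ramekin from the top camera). Numbers:

```bash
python3 - <<'E'
from h import *
c=r.capture("top");w=cloud(c)
q=w[150:220,325:390].reshape(-1,3);q=q[(q[:,2]>.074)&(q[:,2]<.09)];print("can",len(q),[np.round(t,1) for t in cv2.minEnclosingCircle((q[:,:2]*1000).astype(np.float32))],np.median(q[:,2]))
c=dict(np.load("w6.npz"));M=c["M"];hsv=cv2.cvtColor(c["img"],cv2.COLOR_BGR2HSV);w=cloud(c,M)
m=((hsv[...,1]>120)&(hsv[...,0]>20)&(hsv[...,0]<35));m[230:]=0;m[:,:280]=0;m[:,360:]=0
v,u=np.nonzero(m);p=(cast(c,np.c_[u,v],.054,M)[:,:2]*1000).astype(np.float32);print("clip",cv2.minAreaRect(p))
q=w[80:230,270:370].reshape(-1,3);q=q[(q[:,2]>.036)&(q[:,2]<.047)];print("box",cv2.minAreaRect((q[:,:2]*1000).astype(np.float32)))
b=((hsv[...,2]>150)&(hsv[...,1]<60));b[:90]=0;b[255:]=0;b[:,:270]=0;b[:,:][:,365:]=0
v,u=np.nonzero(b|m);p=(cast(c,np.c_[u,v],.042,M)[:,:2]*1000).astype(np.float32);print("box",cv2.minAreaRect(p))
E
```

```text
can 453 [array([ 625.4, -266.3]), np.float64(32.7)] 0.08155404866632336
clip ((485.21466064453125, -40.45781326293945), (15.448281288146973, 56.784183502197266), 0.6372202038764954)
box ((483.3923034667969, -13.844261169433594), (66.03770446777344, 138.93048095703125), 1.705431580543518)
box ((483.05560302734375, -1.78533935546875), (64.47416687011719, 159.15907287597656), 1.7008743286132812)
```

>>> apply_moves(targets=[[[0.5, -0.1, 0], [-0.16, 0, 0], 40], [[0.5, -0.05, 0.5], [0, 0, 0], 40], [[0, 0, 0.8], [0, 0, 0], 40], [[0, 0, 0.8], [0, 0, 0], 40], [[0, 0, 0.5], [0, 0, 0], 40]])

```text
time_s: 16.55
tcp_pos: [0.4908, -0.0474, 0.1253]
eef_rot: [-179.8, -0.1, -89.5]
contact_force: [0.1, -0.2, 0.6]
gripper_width: 0.04
```

>>> apply_moves(targets=[[[-0.15, 0.15, 0.4], [0, 0, 0], 40], [[0, 0, 0.5], [0, 0, 0], 40], [[0, 0, 0.35], [0, 0, 0], 40], [[0, 0, 0.1], [0, 0, 0], 40], [[0, 0, 0], [0, 0, 0], 40]])

```text
time_s: 17.05
tcp_pos: [0.4839, -0.047, 0.0646]
eef_rot: [179.7, -0.3, -90.0]
contact_force: [0.4, -0.6, 0.3]
gripper_width: 0.04
```

>>> apply_moves(targets=[[[-0.14, -0.03, 0], [0, 0, 0], 40], [[0, 0, 0.06], [0, 0, 0], 40], [[0, 0, 0.03], [0, 0, 0], 40]])

```text
time_s: 17.35
tcp_pos: [0.4869, -0.0414, 0.0623]
eef_rot: [179.9, -0.3, -90.1]
contact_force: [0.3, -0.3, 0.5]
gripper_width: 0.0398
```

>>> apply_moves(targets=[[[0, 0.03, 0.02], [0, 0, 0], 5], [[0, 0, 0], [0, 0, 0], 5], [[0, 0, 0], [0, 0, 0], 5], [[0, 0, 0], [0, 0, 0], 5], [[0, 0, 0], [0, 0, 0], 5]], squeeze=8)

```text
time_s: 17.85
tcp_pos: [0.4861, -0.041, 0.0626]
eef_rot: [-180.0, -0.3, -90.0]
contact_force: [-0.0, 0.3, 0.2]
gripper_width: 0.0134
```

>>> apply_moves(targets=[[[0, 0, -0.15], [0, 0, 0], 5], [[0, 0, -0.4], [0, 0, 0], 5], [[0, 0, -0.6], [0, 0, 0], 5], [[0, 0, -0.6], [0, 0, 0], 5], [[0, 0, -0.4], [0, 0, 0], 5]])

```text
time_s: 18.35
tcp_pos: [0.4842, -0.0412, 0.1506]
eef_rot: [179.7, -0.4, -90.0]
contact_force: [1.0, 0.4, -0.5]
gripper_width: 0.0138
```

```bash
python3 look.py w7
```

```text
18.35 [ 0.4842 -0.0412  0.1506] [179.7  -0.4 -90. ]
```

View pics/w7.png

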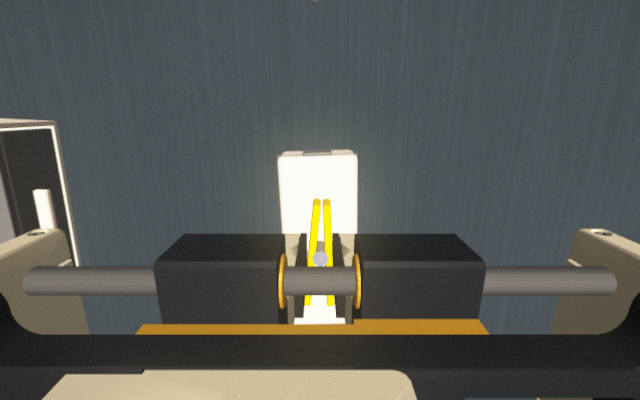

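The clip is held level at its middle. On to the tray.

>>> apply_moves(targets=[[[0.5, 0.12, 0], [0, 0, 0], 5], [[0.9, 0.21, 0], [0, 0, 0], 5], [[0.9, 0.21, 0], [0, 0, 0], 5], [[0.9, 0.21, 0], [0, 0, 0], 5], [[0.9, 0.21, 0], [0, 0, 0], 5]])

```text
time_s: 18.9
tcp_pos: [0.4492, -0.2065, 0.1581]
eef_rot: [-179.7, -0.3, -89.5]
contact_force: [0.5, -0.4, -0.1]
gripper_width: 0.0136
```

>>> apply_moves(targets=[[[0.9, 0.21, 0], [0, 0, 0], 5], [[0.5, 0.15, 0], [0, 0, 0], 5], [[0, 0, 0], [0, 0, 0], 5], [[0, 0, 0], [0, 0, 0], 5]])

```text
time_s: 19.3
tcp_pos: [0.4327, -0.2685, 0.1593]
eef_rot: [-179.7, -0.3, -89.8]
contact_force: [-0.2, -0.3, -0.0]
gripper_width: 0.0137
```

Down .134 m in total, the last of it slowly.

>>> apply_moves(targets=[[[0, 0, 0.4], [0, 0, 0], 5], [[0, 0, 0.7], [0, 0, 0], 5], [[0, 0, 0.7], [0, 0, 0], 5], [[0, 0, 0.6], [0, 0, 0], 5], [[0, 0, 0.3], [0, 0, 0], 5]])

```text
time_s: 19.8
tcp_pos: [0.4377, -0.2663, 0.0519]
eef_rot: [-179.2, -0.4, -89.6]
contact_force: [-0.4, 0.2, 0.5]
gripper_width: 0.0136
```

>>> apply_moves(targets=[[[0, 0.15, 0.2], [-0.08, 0, 0], 5], [[0, 0, 0.25], [0, 0, 0], 5], [[0, 0, 0.1], [0, 0, 0], 5], [[0, 0, 0.05], [0, 0, 0], 5]])

```text
time_s: 20.2
tcp_pos: [0.432, -0.2643, 0.0259]
eef_rot: [-179.9, -0.4, -89.4]
contact_force: [1.0, 0.8, 0.0]
gripper_width: 0.0139
```

>>> apply_moves(targets=[[[0, 0, 0.03], [0, 0, 0], 5], [[0, 0, 0.02], [0, 0, 0], 5]])

```text
time_s: 20.4
tcp_pos: [0.4327, -0.2643, 0.0244]
eef_rot: [-179.9, -0.4, -89.4]
contact_force: [-0.3, 0.3, -0.8]
gripper_width: 0.0135
```

>>> apply_moves(targets=[[[0, 0, 0.02], [0, 0, 0], 5], [[0, 0, 0], [0, 0, 0], 28], [[0, 0, 0], [0, 0, 0], 28], [[0, 0, 0], [0, 0, 0], 28]])

```text
time_s: 20.8
tcp_pos: [0.4334, -0.2647, 0.0247]
eef_rot: [-179.7, -0.5, -89.4]
contact_force: [0.1, 0.5, 0.2]
gripper_width: 0.0269
```

>>> apply_moves(targets=[[[0, 0, -0.3], [0, 0, 0], 28], [[0, 0, -0.8], [0, 0, 0], 28], [[0, 0, -1], [0, 0, 0], 87], [[0, 0, -1], [0, 0, 0], 87], [[0, 0, -0.8], [0, 0, 0], 87]])

```text
time_s: 21.3
tcp_pos: [0.4292, -0.2629, 0.1814]
eef_rot: [179.6, -0.3, -89.5]
contact_force: [1.1, -0.6, -0.4]
gripper_width: 0.0463
```

>>> apply_moves(targets=[[[-0.5, -0.1, 0], [0, 0, 0], 87], [[-0.95, -0.19, 0], [0, 0, 0], 87], [[-0.95, -0.19, 0], [0, 0, 0], 87], [[-0.95, -0.19, 0], [0, 0, 0], 87], [[-0.95, -0.19, 0], [0, 0, 0], 87]])

```text
time_s: 21.8
tcp_pos: [0.4654, -0.0895, 0.1878]
eef_rot: [-179.6, -0.4, -89.9]
contact_force: [1.4, -0.2, 0.6]
gripper_width: 0.0845
```

>>> apply_moves(targets=[[[-0.95, -0.19, 0], [0, 0, 0], 87], [[-0.6, -0.2, 0], [0, 0, -0.1], 87], [[0, 0, 0], [0, 0, 0], 87], [[0, 0, 0], [0, 0, 0], 87]])

```text
time_s: 22.2
tcp_pos: [0.4817, -0.0207, 0.1884]
eef_rot: [-179.5, -0.4, -88.7]
contact_force: [0.3, -0.1, -0.1]
gripper_width: 0.0871
```

```bash
python3 look.py w8; python3 - <<'E'
from h import *
c=r.capture("top");w=cloud(c);np.savez("t8.npz",**c);cv2.imwrite("pics/t8.png",cv2.resize(c["img"][150:310,130:400],None,fx=2.9,fy=2.9,interpolation=cv2.INTER_CUBIC))
hsv=cv2.cvtColor(c["img"],cv2.COLOR_BGR2HSV);m=((hsv[...,1]>60)&(hsv[...,0]>18)&(hsv[...,0]<38));m[:225]=0;m[280:]=0;m[:,:335]=0;m[:,385:]=0
v,u=np.nonzero(m);p=(cast(c,np.c_[u,v],.012)[:,:2]*1000).astype(np.float32);print("clip",len(u),cv2.minAreaRect(p),np.median(w[v,u,2]))
E
```

```text
22.2 [ 0.4817 -0.0207  0.1884] [-179.5   -0.4  -88.7]
clip 30 ((432.3177185058594, -274.6883850097656), (33.70209503173828, 8.365731239318848), 89.1605453491211) 0.016311731644661202
```

View pics/t8.png

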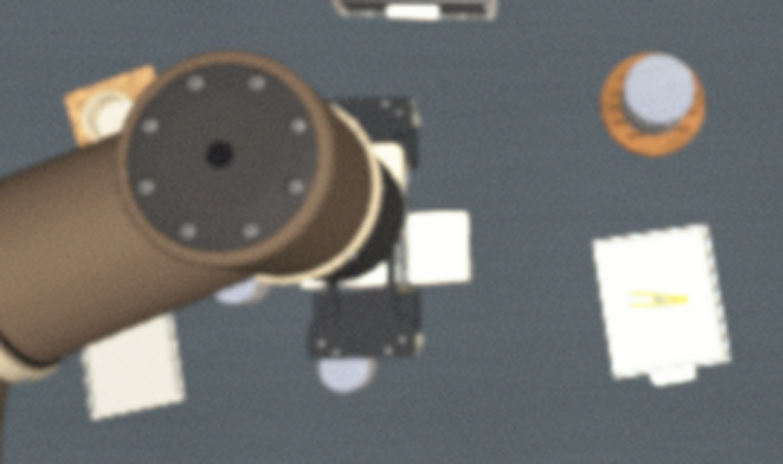

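View pics/w8.png

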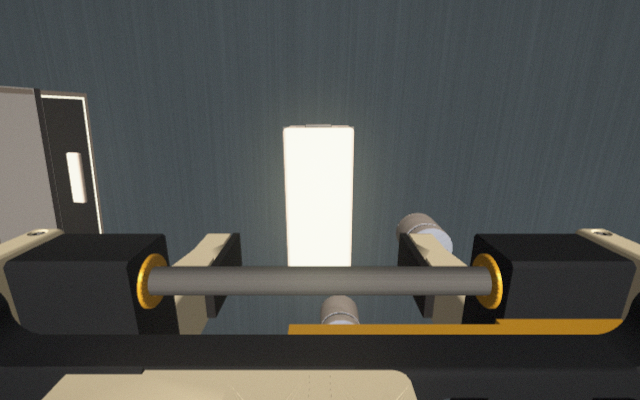

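The clip lies flat in the tray, the canister is centred on the trivet and the box is unmoved. Next, grip the box at its middle.

>>> apply_moves(targets=[[[-0.4, 0, 0], [-0.06, -0.05, 0], 87], [[-0.05, 0, 0.4], [0, 0, 0], 87], [[0, 0, 0.8], [0, 0, 0], 87], [[0, 0, 0.7], [0, 0, 0], 87], [[0, 0, 0.2], [0, 0, 0], 87]])

```text
time_s: 22.8
tcp_pos: [0.4827, -0.0037, 0.1044]
eef_rot: [-179.7, 0.2, -89.2]
contact_force: [-0.8, 0.1, 0.6]
gripper_width: 0.0868
```

>>> apply_moves(targets=[[[0, 0, 0.4], [0, 0, -0.08], 87], [[0, 0, 0.6], [0, 0, 0], 87], [[0, 0, 0.5], [0, 0, 0], 87], [[0, 0, 0.2], [0, 0, 0], 87], [[0, 0, 0], [0, 0, 0], 87]])

```text
time_s: 23.3
tcp_pos: [0.4848, -0.0038, 0.0363]
eef_rot: [-179.6, 0.2, -88.8]
contact_force: [-0.5, -0.3, 1.5]
gripper_width: 0.0875
```

>>> apply_moves(targets=[[[-0.05, 0.04, 0.15], [0, 0, 0], 87], [[0, 0, 0.1], [0, 0, 0], 87], [[0, 0, 0], [0, 0, 0], 87]])

```text
time_s: 23.6
tcp_pos: [0.4848, -0.0012, 0.0279]
eef_rot: [-179.4, 0.3, -88.8]
contact_force: [-0.7, 1.1, 0.5]
gripper_width: 0.0869
```

>>> apply_moves(targets=[[[0, 0.04, 0.03], [0, 0, 0], 55], [[0, 0, 0], [0, 0, 0], 55], [[0, 0, 0], [0, 0, 0], 55], [[0, 0, 0], [0, 0, 0], 55], [[0, 0, 0], [0, 0, 0], 55]], squeeze=35)

```text
time_s: 24.1
tcp_pos: [0.4837, -0.0009, 0.0278]
eef_rot: [-179.3, 0.3, -88.8]
contact_force: [0.1, -0.3, -2.6]
gripper_width: 0.0657
```

>>> apply_moves(targets=[[[0, 0, -0.15], [0, 0, 0], 55], [[0, 0, -0.4], [0, 0, 0], 55], [[0, 0, -0.6], [0, 0, 0], 55], [[0, 0, -0.6], [0, 0, 0], 55], [[0, 0, -0.4], [0, 0, 0], 55]])

```text
time_s: 24.6
tcp_pos: [0.4788, -0.0027, 0.114]
eef_rot: [-179.9, 0.2, -88.9]
contact_force: [0.8, -0.4, -2.9]
gripper_width: 0.0656
```

```bash
python3 look.py w9; python3 - <<'E'
from h import *
c=r.capture("scene");cv2.imwrite("pics/s9.png",cv2.resize(c["img"][60:220,250:450],None,fx=3.5,fy=3.5,interpolation=cv2.INTER_CUBIC))
E
```

```text
24.6 [ 0.4788 -0.0027  0.114 ] [-179.9    0.2  -88.9]
```

View pics/s9.png

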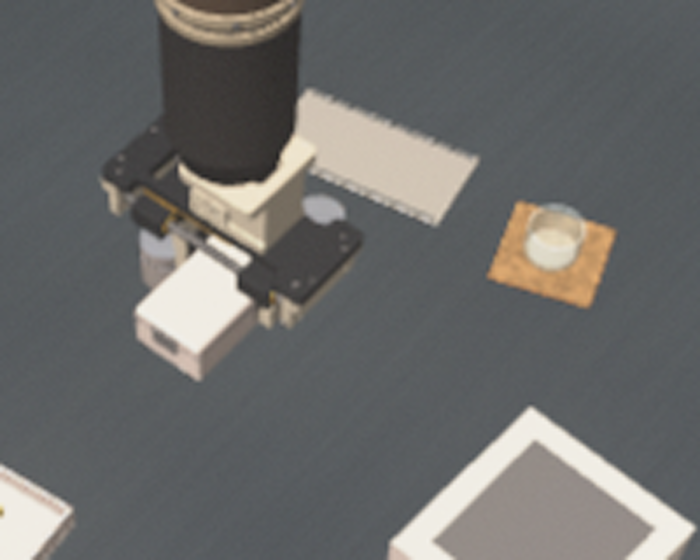

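View pics/w9.png

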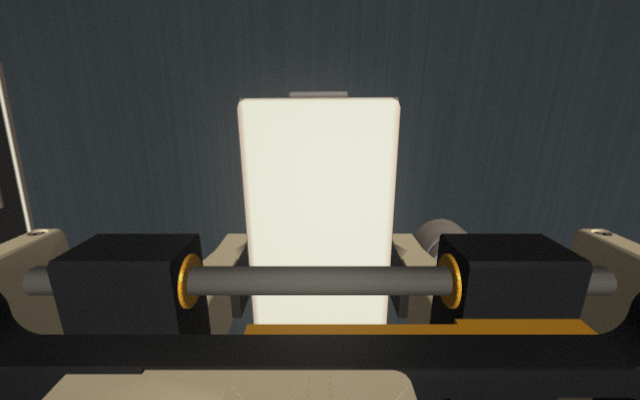

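>>> apply_moves(targets=[[[0, 0, -0.2], [0, 0, 0.5], 55], [[0, 0, -0.2], [0, 0, 1], 55], [[0, 0, 0], [0, 0, 1], 55], [[0, 0, 0], [0, 0, 1], 55], [[0, 0, 0], [0, 0, 1], 55]])

```text
time_s: 25.2
tcp_pos: [0.4763, -0.0031, 0.1268]
eef_rot: [179.8, 0.1, -126.2]
contact_force: [-0.1, -0.3, -3.1]
gripper_width: 0.0657
```

>>> apply_moves(targets=[[[0, 0, 0], [0, 0, 1], 55], [[0, 0, 0], [0, 0, 1], 55], [[0, 0, 0], [0, 0, 1], 55], [[0, 0, 0], [0, 0, 1], 55], [[0, 0, 0], [0, 0, 0.6], 55]])

```text
time_s: 25.7
tcp_pos: [0.4718, -0.0041, 0.1204]
eef_rot: [179.7, -0.6, -164.8]
contact_force: [-0.2, -0.1, -2.8]
gripper_width: 0.0659
```

>>> apply_moves(targets=[[[0, 0.4, 0], [0, 0, 0.4], 55], [[0, 0.9, 0], [0, 0, 0], 55], [[0, 0.9, 0], [0, 0, 0], 55], [[0, 0.9, 0], [0, 0, 0], 55], [[0, 0.9, 0], [0, 0, 0], 55]])

```text
time_s: 26.2
tcp_pos: [0.4341, 0.152, 0.1146]
eef_rot: [179.9, -1.2, -168.9]
contact_force: [0.8, -0.3, -3.7]
gripper_width: 0.0661
```

>>> apply_moves(targets=[[[0, 0.9, 0], [0, 0, 0], 55], [[0, 0.9, 0], [0, 0, 0], 55], [[0, 0.4, 0], [0, 0, 0], 55], [[0, 0, 0], [0, 0, 0], 55]])

```text
time_s: 26.6
tcp_pos: [0.4132, 0.244, 0.1104]
eef_rot: [-180.0, -1.4, -168.7]
contact_force: [0.0, -0.3, -3.6]
gripper_width: 0.0659
```

```bash
python3 look.py w10
```

```text
26.6 [0.4132 0.244  0.1104] [-180.    -1.4 -168.7]
```

View pics/w10.png

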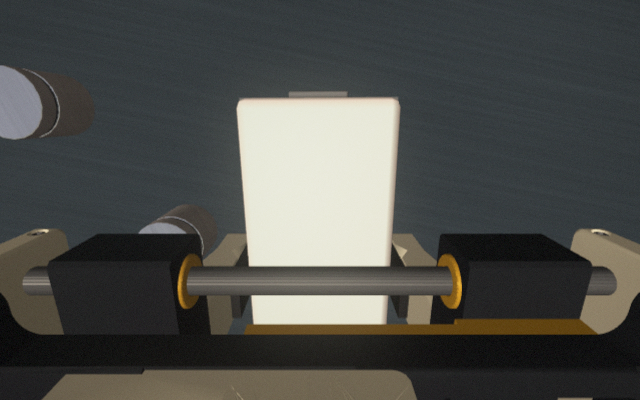

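>>> apply_moves(targets=[[[-0.3, 0.25, 0], [0, -0.17, 0], 55], [[0, 0, 0.4], [0, 0, 0], 55], [[0, 0, 0.5], [0, 0, 0], 55], [[0, 0, 0.4], [0, 0, 0], 55], [[0, 0, 0.1], [0, 0, 0], 55]])

```text
time_s: 27.15
tcp_pos: [0.4252, 0.253, 0.051]
eef_rot: [-179.9, 0.1, -169.0]
contact_force: [0.7, 0.6, -3.3]
gripper_width: 0.0661
```

>>> apply_moves(targets=[[[0.03, 0.08, 0.2], [0, 0, 0], 55], [[0, 0, 0.12], [0, 0, 0], 55], [[0, 0, 0.05], [0, 0, 0], 55], [[0, 0, 0], [0, 0, 0], 55]])

```text
time_s: 27.55
tcp_pos: [0.4244, 0.2554, 0.0353]
eef_rot: [-179.9, 0.1, -169.0]
contact_force: [-0.5, 0.1, -3.5]
gripper_width: 0.0659
```

>>> apply_moves(targets=[[[0.02, 0.01, 0.04], [0, 0, 0], 55], [[0, 0, 0.03], [0, 0, 0], 55], [[0, 0, 0.02], [0, 0, 0], 55]])

```text
time_s: 27.85
tcp_pos: [0.4241, 0.2565, 0.0327]
eef_rot: [180.0, 0.2, -169.0]
contact_force: [-0.5, 0.6, -3.4]
gripper_width: 0.066
```

>>> apply_moves(targets=[[[0, 0, 0.03], [0, 0, 0], 55], [[0, 0, 0.02], [0, 0, 0], 55]])

```text
time_s: 28.05
tcp_pos: [0.4241, 0.2566, 0.032]
eef_rot: [180.0, 0.3, -169.0]
contact_force: [-6.7, -2.0, 13.6]
gripper_width: 0.0659
```

Contact. Release, back off, and move clear for a final look.

>>> apply_moves(targets=[[[0, 0, -0.01], [0, 0, 0], 75], [[0, 0, 0], [0, 0, 0], 87], [[0, 0, 0], [0, 0, 0], 87], [[0, 0, 0], [0, 0, 0], 87]])

```text
time_s: 28.45
tcp_pos: [0.4253, 0.258, 0.0338]
eef_rot: [179.9, 0.5, -168.9]
contact_force: [-0.3, 0.2, 0.7]
gripper_width: 0.0863
```

>>> apply_moves(targets=[[[0, 0, -0.3], [0, 0, 0], 87], [[0, 0, -0.8], [0, 0, 0], 87], [[0, 0, -1], [0, 0, 0], 87], [[0, 0, -1], [0, 0, 0], 87], [[0, 0, -0.8], [0, 0, 0], 87]])

```text
time_s: 28.95
tcp_pos: [0.4224, 0.255, 0.1901]
eef_rot: [-179.7, -0.0, -169.0]
contact_force: [0.8, 0.9, -0.2]
gripper_width: 0.0869
```

>>> apply_moves(targets=[[[0, -0.9, 0], [0, 0, 0], 87], [[0, -0.9, 0], [0, 0, 0], 87], [[0, -0.9, 0], [0, 0, 0], 87], [[0, -0.9, 0], [0, 0, 0], 87], [[0, -0.9, 0], [0, 0, 0], 87]])

```text
time_s: 29.45
tcp_pos: [0.4608, 0.0791, 0.1975]
eef_rot: [179.9, 0.7, -168.5]
contact_force: [0.6, 0.2, 1.3]
gripper_width: 0.0871
```

>>> apply_moves(targets=[[[0, -0.9, 0], [0, 0, 0], 87], [[0, -0.9, 0], [0, 0, 0], 87], [[0, 0, 0], [0, 0, 0], 87], [[0, 0, 0], [0, 0, 0], 87]])

```text
time_s: 29.85
tcp_pos: [0.4754, 0.0018, 0.1975]
eef_rot: [179.9, 0.8, -168.8]
contact_force: [-0.7, 0.3, 0.2]
gripper_width: 0.0869
```

```bash
cat > fin.py <<'E'
from h import *
import sys
n=sys.argv[1]
s=r.capture("scene");cv2.imwrite(f"pics/{n}s.png",s["img"])
c=r.capture("top");w=cloud(c);cv2.imwrite(f"pics/{n}t.png",cv2.resize(c["img"][150:310,130:400],None,fx=2.9,fy=2.9,interpolation=cv2.INTER_CUBIC))
def f(n,roi,a,b):
    x0,y0,x1,y1=roi;q=w[y0:y1,x0:x1].reshape(-1,3);q=q[(q[:,2]>a)&(q[:,2]<b)]
    if len(q)<5: print(n,"hidden");return
    print(n,len(q),np.median(q,0).round(3),[np.round(t,1) for t in cv2.minEnclosingCircle((q[:,:2]*1000).astype(np.float32))],cv2.minAreaRect((q[:,:2]*1000).astype(np.float32)))
f("ram",(145,165,200,215),.02,.06);f("can",(325,150,390,220),.074,.1);f("box",(145,205,205,310),.038,.06)
w=cloud(s)
f("box scene",(310,70,400,140),.038,.06)
f("ram scene",(380,100,440,160),.034,.05)
f("unit",(340,160,470,280),.108,.13);
s0=dict(np.load("scene0.npz"));w=cloud(s0);f("unit0",(340,160,470,280),.108,.13)
st=r.get_state();print(st["time_s"],st["tcp_pos"])
E
python3 fin.py f1
```

```text
ram 9 [0.632 0.285 0.039] [array([631.3, 285.7]), np.float64(9.7)] ((631.048095703125, 285.33929443359375), (3.1262454986572266, 19.30518341064453), 54.96004104614258)
can 452 [ 0.625 -0.266  0.082] [array([ 625.7, -266.2]), np.float64(33.1)] ((624.968505859375, -266.3736267089844), (63.88607406616211, 64.263916015625), 42.89011001586914)
box 535 [0.373 0.24  0.045] [array([378.6, 243.4]), np.float64(44.3)] ((375.94287109375, 243.79930114746094), (65.3406982421875, 67.48099517822266), 13.455519676208496)
box scene 837 [0.451 0.245 0.045] [array([447.9, 211. ]), np.float64(99.3)] ((455.8269348144531, 204.26173400878906), (131.2477569580078, 180.391357421875), 15.07528305053711)
ram scene 83 [0.609 0.273 0.038] [array([567.8, 274.1]), np.float64(75.3)] ((567.6538696289062, 268.0322265625), (52.39845657348633, 149.090087890625), 88.36067962646484)
unit 3419 [ 0.803 -0.037  0.114] [array([800.4, -33.4]), np.float64(109.0)] ((799.53857421875, -32.843719482421875), (164.0694580078125, 151.8345947265625), 87.46619415283203)
unit0 3415 [ 0.803 -0.037  0.114] [array([798.8, -32.6]), np.float64(109.2)] ((799.9181518554688, -32.28223419189453), (165.1502685546875, 151.1953887939453), 87.2039566040039)
29.95 [0.47528914 0.00270398 0.19750199]
```

View pics/f1t.png

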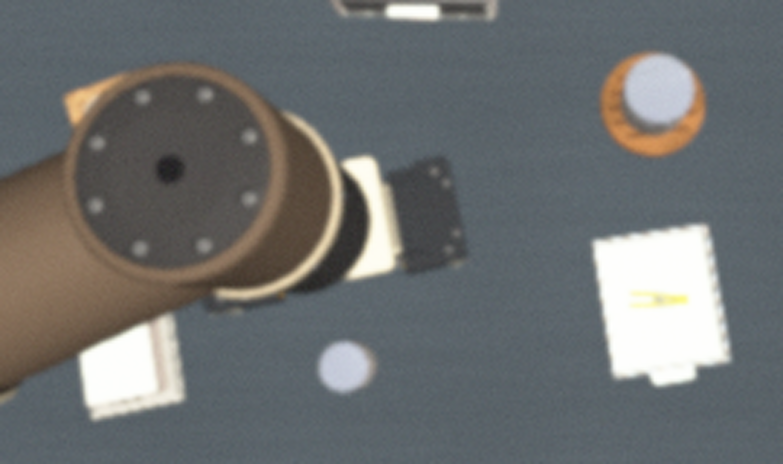

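View pics/f1s.png

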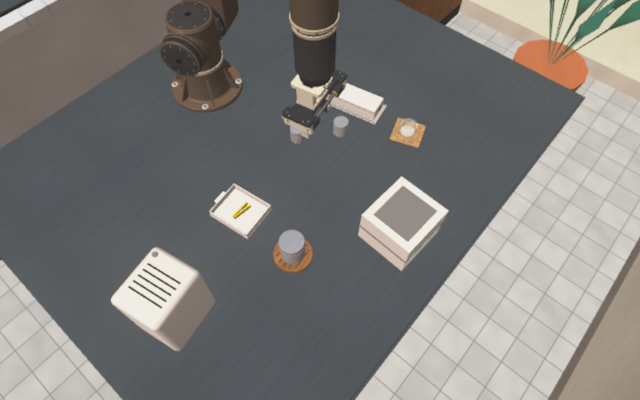

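Everything seems placed, but the arm still hides the left side, so I move it further away.

>>> apply_moves(targets=[[[0, -0.9, -0.2], [0, 0, 0], 87], [[0, -0.9, -0.2], [0, 0, 0], 87], [[0, -0.9, -0.2], [0, 0, 0], 87], [[0, -0.9, 0], [0, 0, 0], 87], [[0, -0.9, 0], [0, 0, 0], 87]])

```text
time_s: 30.45
tcp_pos: [0.5137, -0.1702, 0.2228]
eef_rot: [179.9, 0.9, -167.7]
contact_force: [1.4, 0.5, -0.0]
gripper_width: 0.0872
```

>>> apply_moves(targets=[[[0, -0.9, 0], [0, 0, 0], 87], [[0.5, -0.6, 0], [0, 0, 0], 87], [[0, 0, 0], [0, 0, 0], 87], [[0, 0, 0], [0, 0, 0], 87]])

```text
time_s: 30.85
tcp_pos: [0.5093, -0.2349, 0.2214]
eef_rot: [179.9, 0.9, -167.6]
contact_force: [0.4, 0.4, -0.2]
gripper_width: 0.0869
```

```bash
sed -i 's/(145,205,205,310),.038/(145,222,205,310),.038/; s/(310,70,400,140)/(325,70,400,118)/' fin.py; python3 fin.py f2
```

```text
ram 109 [0.616 0.282 0.035] [array([615.7, 269.2]), np.float64(26.0)] ((614.1011962890625, 273.3948059082031), (50.27548599243164, 38.66289520263672), 13.741912841796875)
can hidden
box 267 [0.486 0.277 0.045] [array([471.6, 265.2]), np.float64(41.8)] ((473.02325439453125, 265.45355224609375), (65.08043670654297, 61.48445510864258), 12.274065971374512)
box scene 841 [0.429 0.249 0.044] [array([428.4, 233.8]), np.float64(91.6)] ((432.43170166015625, 214.96322631835938), (164.23513793945312, 143.4960174560547), 10.924422264099121)
ram scene 75 [0.607 0.276 0.038] [array([565.3, 275.5]), np.float64(76.3)] ((567.0462036132812, 281.31158447265625), (52.9538459777832, 152.02310180664062), 73.07571411132812)
unit 3426 [ 0.803 -0.037  0.114] [array([799.8, -33.2]), np.float64(109.0)] ((800.0159912109375, -32.48509979248047), (163.9625244140625, 151.6988525390625), 87.20706176757812)
unit0 3415 [ 0.803 -0.037  0.114] [array([798.8, -32.6]), np.float64(109.2)] ((799.9181518554688, -32.28223419189453), (165.1502685546875, 151.1953887939453), 87.2039566040039)
30.95 [ 0.50931575 -0.23430925  0.22154791]
```

View pics/f2t.png

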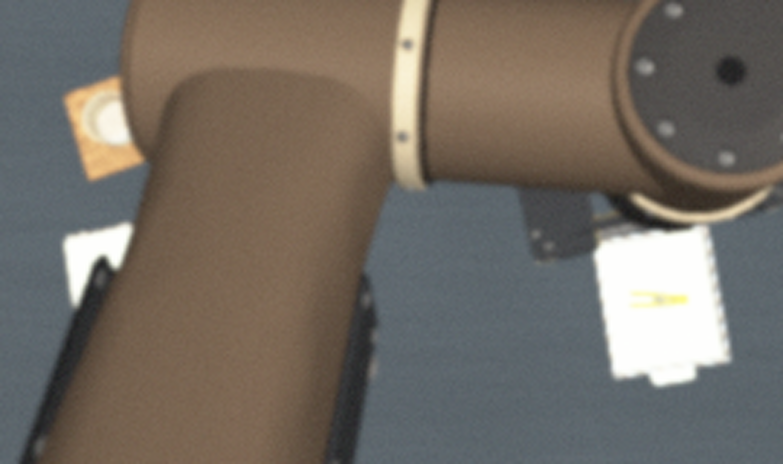

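View pics/f2s.png

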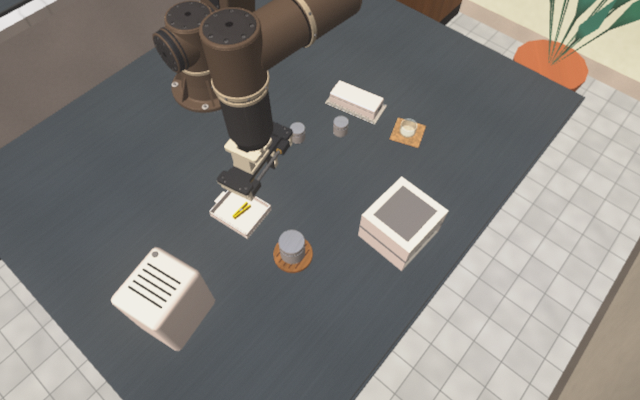

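The scene view is now unobstructed: the box is at (357,98) on the mat and the ramekin at (408,128) on the cork. Next, the box's exact offset from the scene view.

```bash
python3 - <<'E'
from h import *
s=r.capture("scene");w=cloud(s);q=w[75:122,325:392];m=(q[...,2]>.042)&(q[...,2]<.052)
m=m.astype(np.uint8);n,l,st,cc=cv2.connectedComponentsWithStats(m);i=1+np.argmax(st[1:,4]);p=(q[l==i][:,:2]*1000).astype(np.float32)
print(st[i],np.median(q[l==i][:,2]),cv2.minAreaRect(p),p.mean(0))
hsv=cv2.cvtColor(s["img"],cv2.COLOR_BGR2HSV)
cv2.imwrite("pics/bx.png",cv2.resize(s["img"][70:150,315:435],None,fx=6,fy=6,interpolation=cv2.INTER_CUBIC))
E
```

```text
[  5   6  53  31 660] 0.04480167530060923 ((426.628173828125, 251.6295166015625), (163.28466796875, 68.60527801513672), 11.235572814941406) [429.4027  251.12344]
```

View pics/bx.png

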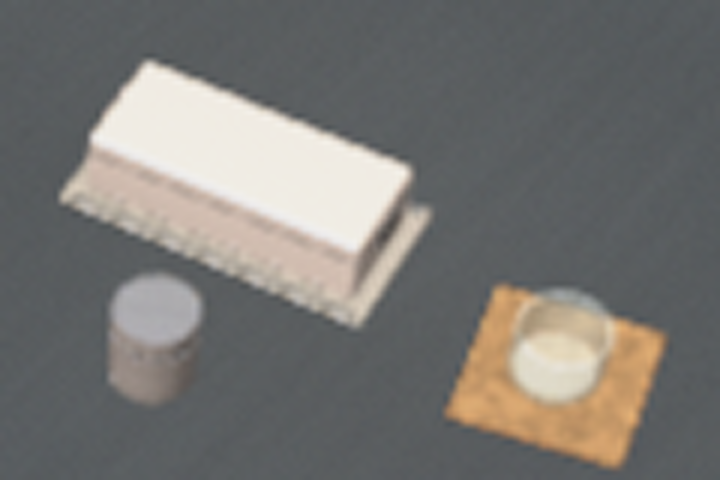

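```bash
python3 -c "
from plant import r
s=r.get_state();print(s['qd'].round(2),s['contact_force'].round(1));r.close_job()"
```

```text
[ 0.07 -0.23  0.03  0.06  0.01  0.12] [ 0.  -0.4 -0.5]
the job is handed in; nothing more can be done
```

I took the pile apart in the order ramekin, canister, clip, box, put each thing on its place, and handed the job in after about 31 s of the 120 s. No verdict came back.

The last checks put everything within tolerance:

| Object | Place | Last measurement |
|---|---|---|
| Ramekin | Coaster | About 1 mm off centre |
| Canister | Trivet | About 1 mm off centre, lid at 82 mm (correct height on the trivet) |
| Clip | Tray | Flat on the tray floor, near its middle |
| Box | Mat | Within about 6 mm of the centre, within 1° of the mat's length |

- **Disagreement on the box:** the robot's own position at release put the box about 2 mm off the centre. The scene camera said about 6 mm. The limit is 15 mm, so I left it.
- **Partly hidden views:** the arm blocked part of the top camera at the end. I judged the box from the scene camera only. The canister was last measured just before the final move, but the scene picture after it still shows it standing on the trivet.
- **Bystanders:** the drawer unit measured as unmoved. The dehumidifier looked unchanged in the pictures and the arm never came near it, but I did not measure it again.

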